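# Clear the banding wheel for the next jar

## Robot

A 6-joint arm with a two-finger parallel gripper is mounted at the origin on a cart in front of the work surface, level with it; the furniture and walls round the work are solid. World frame = base frame: x ahead of the robot, y to its left, z up, the work surface at z = 0. Lengths are in m, angles in rad, forces in N, time in s.
With the tool pointing down it reaches from about 0.325 to 0.925 m from the base axis. Payload 3.1 kg.
Tool frame: the origin (TCP) lies at the very end of the fingers, on their centre line; the grasp point (between the pads) lies 19 mm behind it; z points along the fingers, y is the direction in which the jaws open and shut (so a half turn about z gives the same grasp; the last joint's range is limited). The gripper opens to 85 mm and grips with 20 to 120 N. Pads are 22 mm wide; open, the fingers measure 114 mm over their backs; the gripper's body (76 mm by 85 mm) begins 54 mm behind the grasp point. The pads swing forward as they close: fully open they stand 13 mm farther back than shut.
Start: joints at [1.134, 0.217, 1.613, -0, 1.311, -0.112], TCP at [0.199, 0.592, 0.206] pointing down, gripper open.
Joint ranges: [-2.75, 2.75], [-0.78, 2.1], [0.31, 2.55], [-1.13, 4.27], [0.13, 2.63], [-2.58, 2.58]. Speed limits (rad/s): [2.79, 2.79, 3.14, 3.14, 3.14, 3.14].

## Interface

Orientations are given as a 3x3 rotation matrix whose columns are the frame's x, y, z axes.
In Python, from station import robot, eyes, job, spotter gives the robot as it stands. The module is installed in compiled form; this text tells all that it offers.
- The arm moves only by the tool jog_arm, never from a script. Its argument "motion" is a list of rows, each a list of 4 numbers: the shift along the tool's x, y, z in m, then the turn about the tool's z in rad. A call has 1 to 5 rows; each row is the pose to reach, as a shift and turn from the pose commanded when the call began, along the tool's axes at that moment; what a row does not reach only later rows make up. A row lasts 1/12 s, in which the tool goes at most 41.7 mm and 7.16 degrees, less where a joint would pass 70% of its speed; a pose out of reach is approached as far as the arm can. A call with a gripper value outside its range is refused whole. "gripper" is the closure, from -1 (fully open) to 1 (shut), set as the call begins (left out, the last holds). The fingers move at their own pace and stop on an object; the grip force is fixed at half the most. Time passes only in rows, so rows that repeat a pose let the fingers close. It gives the time, the measured TCP pose, the force and the opening at its end, in the units of the state.
- robot.observe(): the state, without advancing time (a new reading comes with each control period).
- eyes.read_camera(name): name is "scene" or "top" or "wrist"; returns (picture, depth): 480x640x3 uint8, red, green, blue; 480x640 float32, m along the optical axis (not along the pixel's ray), 0 where there is no reading.
- eyes.calibration(name): a dict with "fx", "fy", "cx", "cy" (pixels), "dist" ([k1, k2, p1, p2, k3] as OpenCV has them; the pictures are not rectified), "world_to_cam" (4x4, takes a point from world to camera coordinates). Camera axes: x right, y down, z forward; pixel columns grow to the right and rows downward; lengths in m; the calibration is good to about 2 mm. A picture is of the moment at which its call begins: read the wrist's pose just before it. calibration takes no time and is no camera call; for the wrist camera it gives the pose at the moment of the call.
- job.job_done(): hands the job in, once; it reports no verdict.
Trained networks look in the newest picture that a camera, given by its name, has taken for a name from the list of things; names that differ only in an ending like _2 or _b are one class to them, and where a whole thing is asked for, a point or a joint stands for the part that bears it (a point fixed in the world has none). Each returns a list of dicts, best first, with "p" (0 to 1); they miss things now and then, are a little off and sometimes report something else, mostly with a low value. They report only what shows in the picture. A call takes as long as a camera call. They do not tell look-alikes from the thing itself.
- spotter.search_frame(target, camera): "point" ([x, y, z] in m, in world coordinates, good to about 4 mm: the middle of the surface that is visible of it).
- spotter.mark_of(target, camera): "point" ([x, y, z] in m, in world coordinates, good to about 4 mm: a listed point, or the origin of a listed thing).
The state is a dict: "t": time; "joint_pos": joint angles; "dq": joint speeds; "joint_torque": joint torques, N m; "ee_pos": TCP position; "eef_rot": TCP orientation; "contact_force": force on the tool from outside, world axes, zero at the start; "moment": the same for the moment, N m; "finger_gap": finger opening in m.
Only numpy, scipy, OpenCV 4.12 (cv2) and the standard library are available. Lean on these libraries where they do the work, as an engineer would, in place of code of your own. Each camera call takes 0.05 s, during which the arm holds its last target.

## Task

The paint jar with amber paint and a green lid has been left on the round white banding wheel: move it away onto the cork mat. Then stand the empty, open clear-glass jar in the middle of the wheel, ready for painting. Keep both jars upright and set them down gently, without dropping them.

Things in the scene. Friction and masses are not known exactly. Their poses are not given: they have to be found in the camera images.
- wheel_top (a point): Centre of the flat top of the banding wheel: a white disc 170 mm across on a dark foot; the disc can turn about its axis but rests by light friction, and its angle does not matter. This point lies on the disc's upper face, 66 mm above the table, on its axis; z is up. The foot is fixed to the table.
- mat_top (a point): Centre of the upper face of the cork mat: a square brown cork pad, 130 x 130 mm, 5 mm thick, fixed flat on the table. Its x and y axes run along its sides, z is up.
- amber_center (a point): Centre, half-way up, of the jar that stands on the banding wheel at the start: a closed glass jar of amber (orange-brown) paint with a green lid, 45 x 42 mm, nearly round, 73 mm high, about 0.15 kg. Its underside is 36 mm below this point; z is its upward axis. Straight-sided, can be held round the body from any side.
- glass_center (a point): Centre, half-way up, of the empty open jar of clear glass with some dried drips, which stands on the table among closed paint jars: nearly round, 58 x 54 mm, 85 mm high, about 0.24 kg. Its underside is 42 mm below this point; z is its upward axis. Can be held round the body from any side; the nearest other jar leaves at least 40 mm free to its left and right (world y).
Things that resemble listed ones, but are neither listed nor needed, are in the scene too. What is shaped like the part that bears glass_center but red is not meant.

How it is judged:
By the outcome, as a careful person would: the job done as asked, in the order asked, and still so for the second after the job is handed in, with the robot touching nothing.
It also fails if it takes over 69 s, if anything falls off the work surface, if the arm or the gripper's body presses on something with over 40 N, if the wrist force passes 120 N, or if a joint passes its speed limit or range.

## Working session

There is one attempt and no reset: what is moved stays moved. The work goes in short steps, Python scripts to look and compute and a tool call to move; the robot and the scene stay as the last step left them, time stands still between calls to the robot, and variables do not carry over. Pictures are saved under pics/ and viewed, and the job is handed in when it is done.

Besides the shell and the picture viewer there is one more tool, called after "Call:" as name(argument=value, ...), one argument or row to a line, values as JSON. jog_arm: Moves the arm, as the interface text tells. Its arguments: {"type":"object","properties":{"motion":{"type":"array","items":{"type":"array","items":{"type":"number"}}},"gripper":{"type":"number"}},"required":["motion"]}

```bash
mkdir -p pics
cat > h.py <<'E'
import numpy as np, cv2
from station import robot, eyes, job, spotter
np.set_printoptions(precision=4,suppress=True)
def snap(cam,fn):
    im,d=eyes.read_camera(cam); cv2.imwrite('pics/'+fn+'.png',im[:,:,::-1]); np.save('pics/'+fn+'.npy',d); return im,d
def cal(cam):
    c=eyes.calibration(cam); K=np.array([[c['fx'],0,c['cx']],[0,c['fy'],c['cy']],[0,0,1.]]); return K,np.array(c['dist'],float),np.array(c['world_to_cam'])
def unproj(cam,uv,dep):
    K,D,W=cal(cam); p=cv2.undistortPoints(np.array(uv,float).reshape(-1,1,2),K,D).reshape(-1,2)
    dep=np.array(dep).reshape(-1,1); P=np.hstack([p*dep,dep]); return (P-W[:3,3])@W[:3,:3]
def proj(cam,P):
    K,D,W=cal(cam); return cv2.projectPoints(np.array(P,float).reshape(-1,3),cv2.Rodrigues(W[:3,:3])[0],W[:3,3],K,D)[0].reshape(-1,2)
def st():
    s=robot.observe(); print('t',s['t'],'ee',np.array(s['ee_pos']),'gap',s['finger_gap'],'F',np.array(s['contact_force'])); print(np.array(s['eef_rot']),np.array(s['joint_pos'])); return s
E
python3 - <<'E'
from h import *
st()
for c in ('scene','top'):
    snap(c,c+'1')
    for t in ('wheel_top','mat_top','amber_center','glass_center'):
        print(c,t,[(np.array(r['point']),round(r['p'],2),proj(c,r['point'])[0].round()) for r in spotter.mark_of(t,c)])
st()
E
```

```text
t 0.0 ee [0.199  0.5915 0.205 ] gap 0.08519819885385074 F [-0.6082  0.0144 -0.0157]
[[-0.9477  0.3191 -0.001 ]
 [ 0.3191  0.9477 -0.0022]
 [ 0.0003 -0.0024 -1.    ]] [ 1.1338  0.2178  1.6149  0.      1.3113 -0.1122]
scene wheel_top [(array([0.4656, 0.2816, 0.0024]), 0.68, array([245., 226.])), (array([ 0.477 , -0.3035,  0.0669]), 0.66, array([404., 360.]))]
scene mat_top [(array([0.4634, 0.283 , 0.0028]), 0.76, array([244., 226.]))]
scene amber_center [(array([ 0.4639, -0.2818,  0.1005]), 0.77, array([391., 340.]))]
scene glass_center [(array([0.5649, 0.0314, 0.0391]), 0.96, array([337., 252.])), (array([0.5698, 0.1367, 0.0412]), 0.76, array([313., 227.]))]
top wheel_top [(array([ 0.4733, -0.3005,  0.0669]), 0.61, array([486., 250.]))]
top mat_top [(array([0.4612, 0.2764, 0.0008]), 0.75, array([196., 262.]))]
top amber_center [(array([ 0.4693, -0.2815,  0.103 ]), 0.81, array([482., 249.]))]
top glass_center [(array([0.5691, 0.0367, 0.0417]), 0.95, array([311., 206.])), (array([0.5685, 0.1377, 0.0457]), 0.59, array([261., 206.]))]
t 0.5 ee [0.1994 0.5923 0.2063] gap 0.08559825435439007 F [-0.416   0.3395 -0.2718]
[[-0.9477  0.3191 -0.    ]
 [ 0.3191  0.9477 -0.0001]
 [-0.     -0.0001 -1.    ]] [ 1.1338  0.2169  1.6134 -0.      1.3113 -0.1122]
```

View pics/scene1.png

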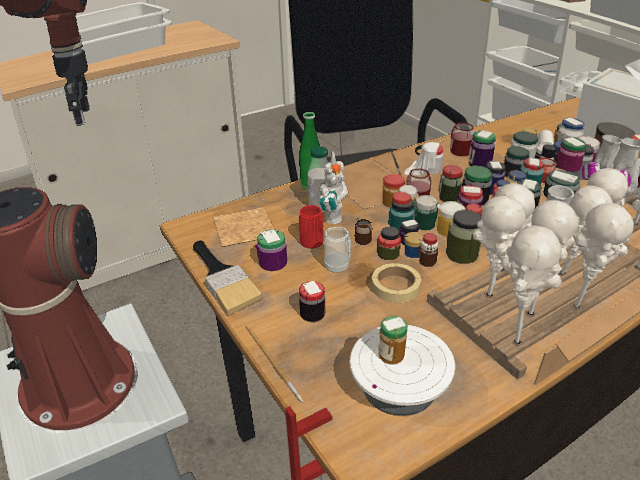

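View pics/top1.png

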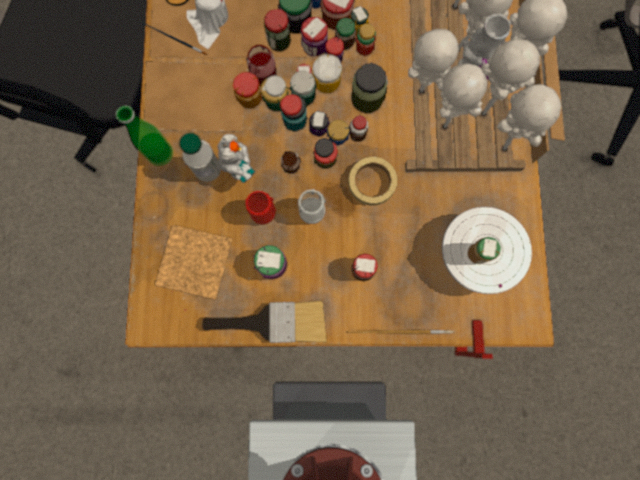

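Run:
```python
import cv2
a=cv2.imread('pics/top1.png')[140:330,160:560]
cv2.imwrite('pics/topcrop.png',cv2.resize(a,None,fx=2,fy=2,interpolation=cv2.INTER_CUBIC))
a=cv2.imread('pics/scene1.png')[180:400,200:470]
cv2.imwrite('pics/scenecrop.png',cv2.resize(a,None,fx=2.7,fy=2.7,interpolation=cv2.INTER_CUBIC))
```

```text
(no output)
```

View pics/topcrop.png

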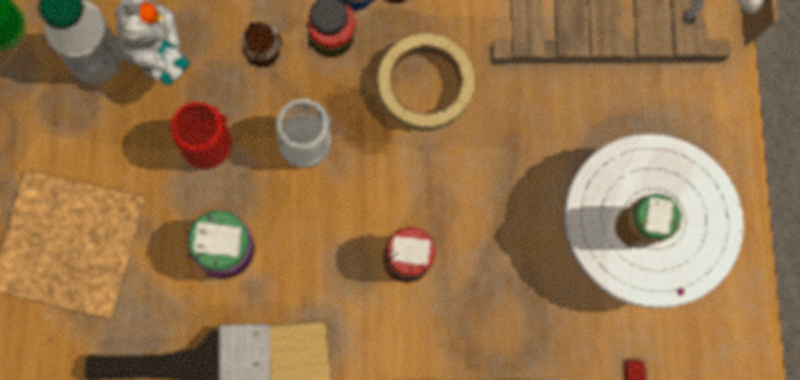

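View pics/scenecrop.png

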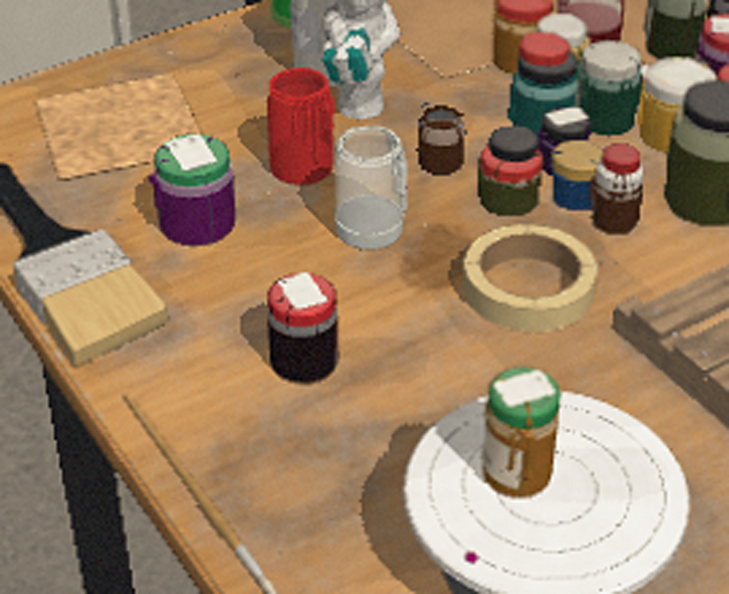

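The scene shows these candidates:
- **Amber:** the jar on the wheel at scene (393,340). The purple jar with a green lid at (272,250) is a look-alike.
- **Glass:** the clear jar at scene (337,250). The red twin at (312,227) and a vase among the busts at top (495,28) are not it.
- **Mat:** the cork at scene (243,226).

I chose by the description, and the crops agree. Next I refine positions from depth.

```bash
cat >> h.py <<'E'
def cloud(cam,d):
    v,u=np.nonzero(d>0); return unproj(cam,np.c_[u,v],d[v,u]).reshape(-1,3),u,v
def circ(P):
    (x,y),r=cv2.minEnclosingCircle(P[:,:2].astype(np.float32)); return x,y,r
E
python3 - <<'E'
from h import *
for c in ('scene','top'):
    d=np.load(f'pics/{c}1.npy'); im=cv2.imread(f'pics/{c}1.png')
    P,u,v=cloud(c,d)
    def near(x,y,r,z0,z1): return (np.hypot(P[:,0]-x,P[:,1]-y)<r)&(P[:,2]>z0)&(P[:,2]<z1)
    m=near(.475,-.302,.11,.055,.08); q=P[m]; print(c,'disc n',m.sum(),'z',np.median(q[:,2]),'circ',circ(q),'bbox',np.percentile(q[:,:2],[0.5,99.5],axis=0).ravel())
    m=near(.467,-.282,.05,.13,.16); q=P[m]; print('amber lid',m.sum(),np.median(q[:,2]),circ(q),q.mean(0))
    m=near(.467,-.282,.05,.08,.125); q=P[m]; print('amber body',m.sum(),circ(q))
    m=near(.567,.034,.045,.01,.11); q=P[m]; print('glass',m.sum(),q[:,2].min(),q[:,2].max(),circ(q) if len(q) else '')
    m=near(.567,.034,.045,.075,.11); q=P[m]; print('glass rim',m.sum(),circ(q) if len(q) else '')
    cork=near(.462,.28,.12,-.01,.02); hsv=cv2.cvtColor(im,cv2.COLOR_BGR2HSV)[v,u]
    # scene heights obstacles along path
    for (x,y) in [(.57,.137),(.46,.1)]: pass
# mat corners from top by picks in crop
pk=np.array([(174,227),(232,236),(217,298),(157,286)],float)
K,D,W=cal('top'); C=-W[:3,:3].T@W[:3,3]
n=cv2.undistortPoints(pk.reshape(-1,1,2),K,D).reshape(-1,2); r=np.c_[n,np.ones(4)]@W[:3,:3]
Q=C+r*((0.005-C[2])/r[:,2])[:,None]; print('mat',Q,Q.mean(0),np.linalg.norm(Q-np.roll(Q,1,0),axis=1))
P,u,v=cloud('top',np.load('pics/top1.npy'))
m=(P[:,0]>.2)&(P[:,0]<.55)&(abs(P[:,1])<.45); print('max z on path',P[m][:,2].max(),P[m][P[m][:,2].argmax()])
E
```

```text
scene disc n 5854 z 0.06459089718063632 circ (0.4747534990310669, -0.3013812303543091, 0.08580062538385391) bbox [ 0.3916 -0.3839  0.5555 -0.221 ]
amber lid 410 0.13597173478631286 (0.4653210937976837, -0.2836371958255768, 0.021243911236524582) [ 0.4639 -0.2863  0.1357]
amber body 543 (0.46306559443473816, -0.2854982018470764, 0.021436909213662148)
glass 1008 0.010544061108166579 0.08621978508844567 (0.5690492987632751, 0.036794885993003845, 0.030063001438975334)
glass rim 197 (0.5689089894294739, 0.03696136921644211, 0.025559917092323303)
top disc n 5468 z 0.06704986310754806 circ (0.475610613822937, -0.30149051547050476, 0.08587829768657684) bbox [ 0.3932 -0.3827  0.5564 -0.2186]
amber lid 428 0.1383495408488581 (0.46576642990112305, -0.2831929624080658, 0.02126639150083065) [ 0.4653 -0.2818  0.1381]
amber body 192 (0.46684330701828003, -0.28220415115356445, 0.022554129362106323)
glass 749 0.010133619375168436 0.090341091037284 (0.5679141283035278, 0.03675902634859085, 0.02870265580713749)
glass rim 181 (0.5679576396942139, 0.036151740700006485, 0.026082387194037437)
mat [[0.5354 0.3246 0.005 ]
 [0.5156 0.2028 0.005 ]
 [0.3875 0.2296 0.005 ]
 [0.4125 0.3531 0.005 ]] [0.4628 0.2775 0.005 ] [0.1262 0.1234 0.1309 0.126 ]
max z on path 0.1430027615974418 [ 0.4716 -0.2772  0.143 ]
```

Call:
jog_arm(
  motion=[
    [-0.033,-0.0164,-0.006,-0.065],
    [-0.066,-0.0328,-0.012,-0.13],
    [-0.099,-0.0492,-0.018,-0.195],
    [-0.132,-0.0656,-0.024,-0.26],
    [-0.165,-0.082,-0.03,-0.325],
  ],
  gripper=-1,
)

```text
t: 0.92
ee_pos: [0.3305, 0.4608, 0.2368]
eef_rot: [[-1.0, -0.004, 0.0], [-0.004, 1.0, 0.0], [-0.0, 0.0, -1.0]]
contact_force: [0.1, -0.2, 0.2]
finger_gap: 0.0853
```

Call:
jog_arm(
  motion=[
    [-0.027,-0.03,0,0],
    [-0.054,-0.06,0,0],
    [-0.081,-0.09,0,0],
    [-0.108,-0.12,0,0],
    [-0.135,-0.15,0,0],
  ],
)

```text
t: 1.33
ee_pos: [0.4658, 0.3104, 0.2367]
eef_rot: [[-1.0, -0.0, 0.001], [-0.0, 1.0, 0.0], [-0.001, 0.0, -1.0]]
contact_force: [0.7, 0.4, -0.1]
finger_gap: 0.0852
```

Call:
jog_arm(
  motion=[
    [0,-0.04,0,0],
    [0,-0.08,0,0],
    [0,-0.12,0,0],
    [0,-0.16,0,0],
    [0,-0.2,0,0],
  ],
)

```text
t: 1.75
ee_pos: [0.4645, 0.1102, 0.2366]
eef_rot: [[-1.0, -0.001, 0.001], [-0.001, 1.0, -0.0], [-0.001, -0.0, -1.0]]
contact_force: [0.9, -0.1, -0.5]
finger_gap: 0.0855
```

Call:
jog_arm(
  motion=[
    [0,-0.04,0,0],
    [0,-0.08,0,0],
    [0,-0.12,0,0],
    [0,-0.16,0,0],
    [0,-0.2,0,0],
  ],
)

```text
t: 2.17
ee_pos: [0.4645, -0.0899, 0.2368]
eef_rot: [[-1.0, -0.0, 0.001], [-0.0, 1.0, -0.0], [-0.001, -0.0, -1.0]]
contact_force: [1.8, -0.4, -0.2]
finger_gap: 0.0857
```

Call:
jog_arm(
  motion=[
    [0,-0.04,0,0],
    [0,-0.08,0,0],
    [0,-0.12,0,0],
    [0,-0.15,0,0],
    [0,-0.15,0,0],
  ],
)

```text
t: 2.58
ee_pos: [0.4645, -0.2436, 0.2367]
eef_rot: [[-1.0, 0.005, 0.001], [0.005, 1.0, -0.004], [-0.001, -0.004, -1.0]]
contact_force: [-0.3, 0.8, 0.4]
finger_gap: 0.085
```

Run:
```python
from h import *
st(); im,d=snap('wrist','w1')
print([(np.array(r['point']),r['p']) for r in spotter.mark_of('amber_center','wrist')])
P,u,v=cloud('wrist',d)
m=(np.hypot(P[:,0]-.466,P[:,1]+.283)<.05)&(P[:,2]>.125)&(P[:,2]<.16); print(m.sum(),np.median(P[m][:,2]) if m.sum() else 0,circ(P[m]) if m.sum() else '')
m=(np.hypot(P[:,0]-.466,P[:,1]+.283)<.05)&(P[:,2]>.08)&(P[:,2]<.125); print(m.sum(),circ(P[m]) if m.sum() else '')
```

```text
t 2.5833 ee [ 0.4645 -0.2436  0.2367] gap 0.08502808348221096 F [-0.2636  0.7702  0.3965]
[[-1.      0.0053  0.0007]
 [ 0.0053  1.     -0.0036]
 [-0.0007 -0.0036 -1.    ]] [-0.6152 -0.0252  1.8177 -0.0026  1.3464 -2.1801]
[(array([ 0.4681, -0.2836,  0.1013]), 0.83)]
2747 0.13574337738513204 (0.4659872055053711, -0.27944618463516235, 0.021683134138584137)
707 (0.46376991271972656, -0.2790859341621399, 0.022386280819773674)
```

View pics/w1.png

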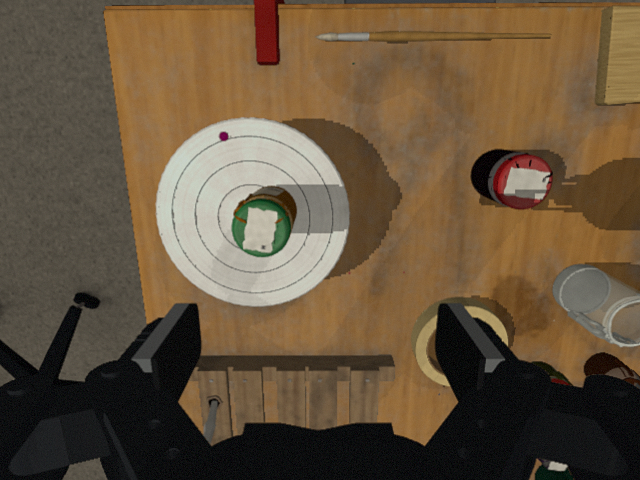

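The wrist view shows the amber jar's green lid at (262,227), off-centre on the wheel, with nothing nearby.

Call:
jog_arm(
  motion=[
    [-0.001,-0.022,0.0,0],
    [-0.001,-0.042,0.02,0],
    [-0.001,-0.042,0.05,0],
    [-0.001,-0.042,0.05,0],
    [-0.001,-0.042,0.05,0],
  ],
)

```text
t: 3.1
ee_pos: [0.4644, -0.2773, 0.1843]
eef_rot: [[-1.0, -0.002, -0.004], [-0.002, 1.0, 0.004], [0.004, 0.004, -1.0]]
contact_force: [-0.3, 0.8, 0.2]
finger_gap: 0.0851
```

Call:
jog_arm(
  motion=[
    [0,-0.002,0.02,0],
    [0,-0.002,0.045,0],
    [0,-0.002,0.045,0],
  ],
)

```text
t: 3.35
ee_pos: [0.464, -0.2791, 0.1387]
eef_rot: [[-1.0, -0.002, -0.005], [-0.002, 1.0, 0.004], [0.005, 0.004, -1.0]]
contact_force: [-1.3, 1.6, -0.8]
finger_gap: 0.0851
```

Run:
```python
from h import *
st(); im,d=snap('wrist','w2'); st()
im,d=snap('top','top2')
st()
P,u,v=cloud('wrist',np.load('pics/w2.npy'))
m=(np.hypot(P[:,0]-.466,P[:,1]+.283)<.035)&(P[:,2]>.125)&(P[:,2]<.15); print(m.sum(),np.median(P[m][:,2]) if m.sum() else 0,circ(P[m]) if m.sum() else '')
```

```text
t 3.35 ee [ 0.464  -0.2791  0.1387] gap 0.08505666327660515 F [-1.3001  1.6166 -0.8445]
[[-1.     -0.0018 -0.0048]
 [-0.0018  1.      0.0042]
 [ 0.0047  0.0042 -1.    ]] [-0.6713  0.1137  1.8654  0.0003  1.1689 -2.244 ]
t 3.4 ee [ 0.4648 -0.2798  0.1405] gap 0.0851560362996969 F [-0.1757  0.972   0.1481]
[[-1.     -0.0018 -0.0032]
 [-0.0018  1.      0.0028]
 [ 0.0032  0.0028 -1.    ]] [-0.6714  0.1123  1.8633  0.0003  1.1702 -2.2441]
t 3.45 ee [ 0.466  -0.2809  0.1421] gap 0.08509888528600829 F [0.366  0.5164 1.0211]
[[-1.     -0.0016 -0.0003]
 [-0.0016  1.      0.0006]
 [ 0.0003  0.0006 -1.    ]] [-0.6716  0.1112  1.8611  0.0003  1.1699 -2.2441]
6272 0.1398008459469108 (0.4680699110031128, -0.2864391803741455, 0.02182863838970661)
```

View pics/w2.png

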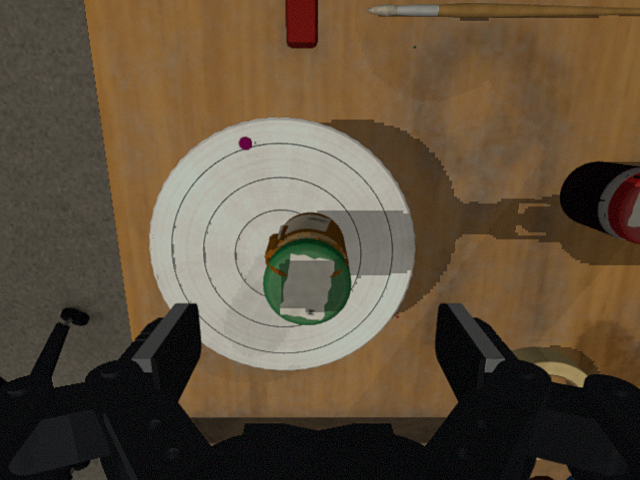

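The lid is at (307,282), with the fingers' midline at about 318, so the jar sits about 4–6 mm further toward -y. I'll shift that way and descend.

Call:
jog_arm(
  motion=[
    [-0.001,-0.004,0.015,0],
    [-0.001,-0.004,0.03,0],
    [-0.001,-0.004,0.045,0],
    [-0.001,-0.004,0.056,0],
    [-0.001,-0.004,0.056,0],
  ],
)

```text
t: 3.87
ee_pos: [0.4663, -0.2852, 0.0847]
eef_rot: [[-1.0, -0.001, -0.001], [-0.001, 1.0, 0.001], [0.001, 0.001, -1.0]]
contact_force: [-0.3, -0.5, 0.2]
finger_gap: 0.0854
```

Call:
jog_arm(
  motion=[
    [0,0,0,0],
    [0,0,0,0],
    [0,0,0,0],
    [0,0,0,0],
    [0,0,0,0],
  ],
  gripper=1,
)

```text
t: 4.28
ee_pos: [0.4679, -0.2865, 0.0872]
eef_rot: [[-1.0, -0.0, 0.002], [-0.0, 1.0, -0.001], [-0.002, -0.001, -1.0]]
contact_force: [-1.0, 1.8, 6.6]
finger_gap: 0.0389
```

Call:
jog_arm(
  motion=[
    [0,0,0,0],
    [0,0,0,0],
    [0,0,0,0],
    [0,0,0,0],
    [0,0,0,0],
  ],
)

```text
t: 4.7
ee_pos: [0.4679, -0.2865, 0.0872]
eef_rot: [[-1.0, -0.0, 0.002], [-0.0, 1.0, -0.001], [-0.002, -0.001, -1.0]]
contact_force: [-1.2, 1.9, 6.3]
finger_gap: 0.0388
```

Call:
jog_arm(
  motion=[
    [0,0,-0.004,0],
    [0,0,-0.01,0],
    [0,0,-0.018,0],
    [0,0,-0.025,0],
    [0,0,-0.025,0],
  ],
)

```text
t: 5.12
ee_pos: [0.4679, -0.287, 0.1124]
eef_rot: [[-1.0, -0.0, 0.003], [-0.0, 1.0, -0.002], [-0.003, -0.002, -1.0]]
contact_force: [-0.0, -1.1, -2.1]
finger_gap: 0.0388
```

Run:
```python
from h import *
im,d=snap('wrist','w3'); im,d=snap('scene','s3'); st()
a=cv2.imread('pics/s3.png')[260:420,300:480]; b=cv2.imread('pics/w3.png')
cv2.imwrite('pics/c3.png',np.hstack([cv2.resize(a,(405,360)),b[:,:][120:480,120:500]]))
```

```text
t 5.2167 ee [ 0.4671 -0.2863  0.111 ] gap 0.0390662243606357 F [-0.13   -0.0142 -1.2038]
[[-1.     -0.0002  0.001 ]
 [-0.0002  1.     -0.0009]
 [-0.001  -0.0009 -1.    ]] [-0.678   0.1562  1.8752 -0.0001  1.1088 -2.2489]
```

View pics/c3.png

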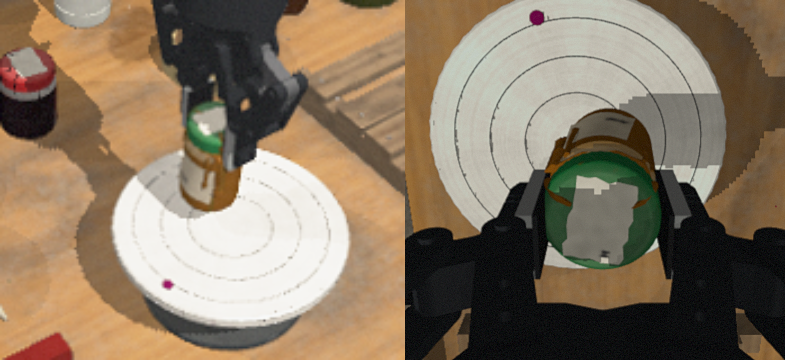

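The scene crop (left) shows the amber jar lifted clear of the disc and upright. The wrist crop shows both pads on its body. The purple jar lies in the path and is about 80 mm tall, so I lift first.

Call:
jog_arm(
  motion=[
    [0,0,-0.03,0],
    [0,0,-0.06,0],
    [0,0.015,-0.085,0],
    [0,0.045,-0.09,0],
    [0,0.08,-0.09,0],
  ],
)

```text
t: 5.63
ee_pos: [0.4687, -0.2077, 0.2037]
eef_rot: [[-1.0, 0.003, 0.006], [0.003, 1.0, -0.004], [-0.006, -0.004, -1.0]]
contact_force: [1.1, 1.2, -1.3]
finger_gap: 0.0386
```

Call:
jog_arm(
  motion=[
    [0,0.035,0,0],
    [0,0.07,0,0],
    [0,0.105,0,0],
    [0,0.14,0,0],
    [0,0.175,0,0],
  ],
)

```text
t: 6.05
ee_pos: [0.466, -0.0293, 0.1999]
eef_rot: [[-1.0, 0.0, -0.001], [0.0, 1.0, 0.0], [0.001, 0.0, -1.0]]
contact_force: [0.2, 0.4, -1.9]
finger_gap: 0.0388
```

Call:
jog_arm(
  motion=[
    [0.001,0.035,0,0],
    [0.002,0.07,0,0],
    [0.003,0.105,0,0],
    [0.004,0.14,0,0],
    [0.005,0.175,0,0],
  ],
)

```text
t: 6.47
ee_pos: [0.4609, 0.1456, 0.1999]
eef_rot: [[-1.0, -0.0, -0.0], [-0.0, 1.0, -0.0], [0.0, -0.0, -1.0]]
contact_force: [0.8, -0.5, -1.7]
finger_gap: 0.0386
```

Call:
jog_arm(
  motion=[
    [0,0.035,0,0],
    [0,0.07,0,0],
    [0,0.1,0,0],
    [0,0.12,0,0],
    [0,0.13,0,0],
  ],
)

```text
t: 6.88
ee_pos: [0.4609, 0.2765, 0.1997]
eef_rot: [[-1.0, -0.003, -0.001], [-0.003, 1.0, 0.001], [0.001, 0.001, -1.0]]
contact_force: [-0.6, 0.4, -1.8]
finger_gap: 0.0386
```

Call:
jog_arm(
  motion=[
    [0,0,0,0],
    [0,0,0,0],
  ],
)

```text
t: 7.05
ee_pos: [0.4613, 0.2734, 0.1997]
eef_rot: [[-1.0, -0.001, -0.001], [-0.001, 1.0, -0.002], [0.001, -0.002, -1.0]]
contact_force: [0.7, -0.5, -2.4]
finger_gap: 0.0385
```

Run:
```python
from h import *
s=st(); im,d=snap('wrist','w4'); im,d=snap('top','t4')
print([(np.array(r['point']),r['p']) for r in spotter.mark_of('mat_top','top')],[(np.array(r['point']),r['p']) for r in spotter.mark_of('amber_center','top')])
s=st()
b=cv2.imread('pics/w4.png'); a=cv2.imread('pics/t4.png')[200:320,140:290]
cv2.imwrite('pics/c4.png',np.hstack([cv2.resize(a,(450,360)),b[60:,:][:420:1][:360,120:470]]))
```

```text
t 7.05 ee [0.4613 0.2734 0.1997] gap 0.03852713422804129 F [ 0.7434 -0.5093 -2.3722]
[[-1.     -0.0011 -0.001 ]
 [-0.0011  1.     -0.0016]
 [ 0.001  -0.0016 -1.    ]] [ 0.4047  0.0348  1.8281 -0.0011  1.2803 -1.1669]
[(array([ 0.4636,  0.2795, -0.0001]), 0.92)] [(array([0.4596, 0.2707, 0.2159]), 0.82)]
t 7.25 ee [0.4618 0.2726 0.2002] gap 0.03861384431368214 F [-0.0506  0.5536 -1.4335]
[[-1.      0.0016 -0.0002]
 [ 0.0016  1.     -0.0006]
 [ 0.0002 -0.0006 -1.    ]] [ 0.4026  0.0336  1.8285 -0.0005  1.2799 -1.1664]
```

View pics/c4.png

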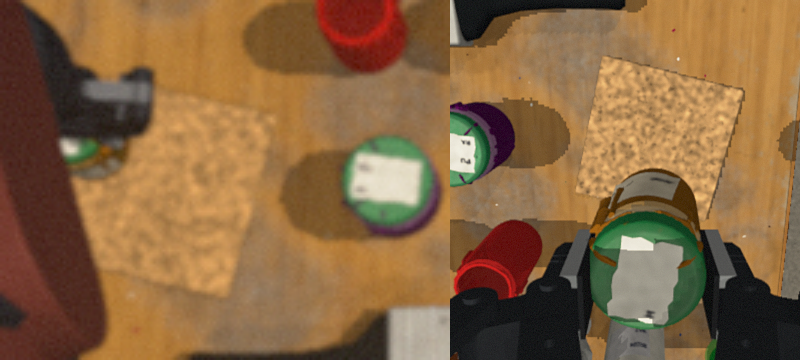

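Call:
jog_arm(
  motion=[
    [0,0.003,0.03,0],
    [0,0.005,0.065,0],
    [0,0.005,0.1,0],
    [0,0.005,0.13,0],
    [0,0.005,0.155,0],
  ],
)

```text
t: 7.67
ee_pos: [0.4607, 0.2773, 0.043]
eef_rot: [[-1.0, 0.001, -0.002], [0.001, 1.0, -0.001], [0.002, -0.001, -1.0]]
contact_force: [0.3, -0.6, -2.1]
finger_gap: 0.0385
```

Call:
jog_arm(
  motion=[
    [0,0,0.004,0],
    [0,0,0.008,0],
    [0,0,0.01,0],
    [0,0,0.012,0],
    [0,0,0.014,0],
  ],
)

```text
t: 8.08
ee_pos: [0.4638, 0.2798, 0.0335]
eef_rot: [[-1.0, 0.0, 0.004], [0.0, 1.0, 0.002], [-0.004, 0.002, -1.0]]
contact_force: [0.4, -0.3, -2.2]
finger_gap: 0.0386
```

Call:
jog_arm(
  motion=[
    [0,0,0.001,0],
    [0,0,0.002,0],
    [0,0,0.003,0],
    [0,0,0.003,0],
  ],
)

```text
t: 8.42
ee_pos: [0.4618, 0.2791, 0.0285]
eef_rot: [[-1.0, -0.0, 0.0], [-0.0, 1.0, 0.0], [-0.0, 0.0, -1.0]]
contact_force: [0.4, 0.4, -2.0]
finger_gap: 0.039
```

Call:
jog_arm(
  motion=[
    [0,0,0.001,0],
    [0,0,0.001,0],
    [0,0,0.001,0],
  ],
)

```text
t: 8.67
ee_pos: [0.4616, 0.279, 0.0272]
eef_rot: [[-1.0, -0.0, -0.0], [-0.0, 1.0, -0.0], [0.0, -0.0, -1.0]]
contact_force: [-0.1, 0.5, -1.1]
finger_gap: 0.0386
```

Call:
jog_arm(
  motion=[
    [0,0,0.001,0],
    [0,0,0.001,0],
    [0,0,0.001,0],
  ],
)

```text
t: 8.92
ee_pos: [0.4619, 0.2791, 0.0265]
eef_rot: [[-1.0, -0.0, 0.0], [-0.0, 1.0, 0.0], [-0.0, 0.0, -1.0]]
contact_force: [-0.6, 0.1, 0.0]
finger_gap: 0.0387
```

Call:
jog_arm(
  motion=[
    [0,0,0.001,0],
    [0,0,0.001,0],
    [0,0,0.001,0],
  ],
)

```text
t: 9.17
ee_pos: [0.4624, 0.2792, 0.0264]
eef_rot: [[-1.0, -0.0, 0.001], [-0.0, 1.0, 0.0], [-0.001, 0.0, -1.0]]
contact_force: [-1.4, -0.9, 5.7]
finger_gap: 0.0387
```

In contact at 5.7 N; I release it here.

Call:
jog_arm(
  motion=[
    [0,0,-0.001,0],
    [0,0,-0.001,0],
    [0,0,-0.001,0],
    [0,0,-0.001,0],
    [0,0,-0.001,0],
  ],
  gripper=-1,
)

```text
t: 9.58
ee_pos: [0.4615, 0.279, 0.0261]
eef_rot: [[-1.0, -0.0, -0.0], [-0.0, 1.0, -0.0], [0.0, -0.0, -1.0]]
contact_force: [0.5, 0.8, -0.3]
finger_gap: 0.0858
```

Call:
jog_arm(
  motion=[
    [0,0,-0.005,0],
    [0,0,-0.02,0],
    [0,0,-0.05,0],
    [0,0,-0.085,0],
    [0,0,-0.12,0],
  ],
)

```text
t: 10.0
ee_pos: [0.4607, 0.2786, 0.147]
eef_rot: [[-1.0, -0.0, -0.002], [-0.0, 1.0, -0.001], [0.002, -0.001, -1.0]]
contact_force: [0.3, 1.3, 0.1]
finger_gap: 0.0856
```

Call:
jog_arm(
  motion=[
    [0,0,-0.03,0],
    [0,0,-0.06,0],
    [0,0,-0.06,0],
  ],
)

```text
t: 10.25
ee_pos: [0.4662, 0.2811, 0.2149]
eef_rot: [[-1.0, -0.0, 0.013], [-0.0, 1.0, 0.006], [-0.013, 0.006, -1.0]]
contact_force: [0.8, 0.6, 0.5]
finger_gap: 0.0853
```

Run:
```python
from h import *
im,d=snap('scene','s5'); 
print([(np.array(r['point']),r['p']) for r in spotter.mark_of('amber_center','scene')])
im,d=snap('wrist','w5'); s=st()
b=cv2.imread('pics/w5.png'); a=cv2.imread('pics/s5.png')[180:300,180:360]
cv2.imwrite('pics/c5.png',np.hstack([cv2.resize(a,(420,280)),cv2.resize(b,(373,280))]))
```

```text
[(array([0.4581, 0.2846, 0.0403]), 0.72)]
t 10.4 ee [0.4616 0.279  0.2065] gap 0.085277749400468 F [-0.6799 -0.6286 -0.5972]
[[-1.     -0.0002  0.0005]
 [-0.0002  1.      0.0002]
 [-0.0005  0.0002 -1.    ]] [ 0.4135  0.0338  1.8159 -0.      1.2913 -1.1575]
```

View pics/c5.png

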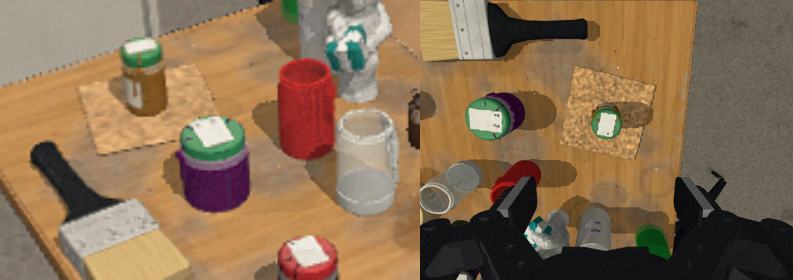

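Amber stands upright on the mat: scene-crop (145,85), wrist-crop (605,122). Now the glass jar.

Call:
jog_arm(
  motion=[
    [0,-0.04,0,0],
    [0,-0.08,0,0],
    [0,-0.12,0,0],
    [0,-0.16,0,0],
    [0,-0.2,0,0],
  ],
)

```text
t: 10.82
ee_pos: [0.4596, 0.0774, 0.2038]
eef_rot: [[-1.0, -0.001, -0.004], [-0.001, 1.0, -0.0], [0.004, -0.0, -1.0]]
contact_force: [1.7, -0.3, -0.1]
finger_gap: 0.0854
```

Call:
jog_arm(
  motion=[
    [-0.03,-0.02,0,0],
    [-0.06,-0.035,0,0],
    [-0.085,-0.043,0,0],
    [-0.085,-0.043,0,0],
    [-0.085,-0.043,0,0],
  ],
)

```text
t: 11.23
ee_pos: [0.5458, 0.0354, 0.2037]
eef_rot: [[-1.0, 0.001, -0.005], [0.001, 1.0, 0.001], [0.005, 0.001, -1.0]]
contact_force: [-1.1, 0.3, -0.7]
finger_gap: 0.0851
```

Call:
jog_arm(
  motion=[
    [0,0,0,0],
    [0,0,0,0],
  ],
)

```text
t: 11.4
ee_pos: [0.545, 0.0367, 0.2049]
eef_rot: [[-1.0, -0.001, -0.003], [-0.001, 1.0, 0.0], [0.003, 0.0, -1.0]]
contact_force: [-0.0, -0.4, -0.4]
finger_gap: 0.0855
```

Run:
```python
from h import *
s=st(); im,d=snap('wrist','w6'); 
P,u,v=cloud('wrist',d)
for r in spotter.mark_of('glass_center','wrist'): print(np.array(r['point']),r['p'],proj('wrist',r['point']))
s=st()
for z0,z1 in ((.07,.1),(.02,.07)):
    m=(np.hypot(P[:,0]-.5685,P[:,1]-.0365)<.04)&(P[:,2]>z0)&(P[:,2]<z1); print(m.sum(),np.percentile(P[m],[1,99],axis=0) if m.sum() else '',circ(P[m]) if m.sum() else '')
```

```text
t 11.4 ee [0.545  0.0367 0.2049] gap 0.0854829982396863 F [-0.0044 -0.4167 -0.4018]
[[-1.     -0.001  -0.0032]
 [-0.001   1.      0.0004]
 [ 0.0032  0.0004 -1.    ]] [-0.0613  0.0528  1.7993  0.0002  1.2926 -1.6332]
[0.5706 0.0358 0.0427] 0.96 [[316.7111 236.0701]]
[0.571  0.1449 0.0418] 0.9 [[443.0853 236.4707]]
t 11.5 ee [0.5455 0.0368 0.2058] gap 0.08505264029667779 F [-0.5653  0.8444 -0.0275]
[[-1.     -0.0013 -0.0013]
 [-0.0013  1.      0.0002]
 [ 0.0013  0.0002 -1.    ]] [-0.0611  0.0519  1.7986  0.0001  1.2923 -1.6332]
1456 [[0.5446 0.0125 0.0702]
 [0.5924 0.0605 0.0857]] (0.5675318837165833, 0.03692233934998512, 0.02800057642161846)
1721 [[0.5422 0.0106 0.0204]
 [0.5938 0.0623 0.0698]] (0.5697112083435059, 0.03669193014502525, 0.028916550800204277)
```

View pics/w6.png

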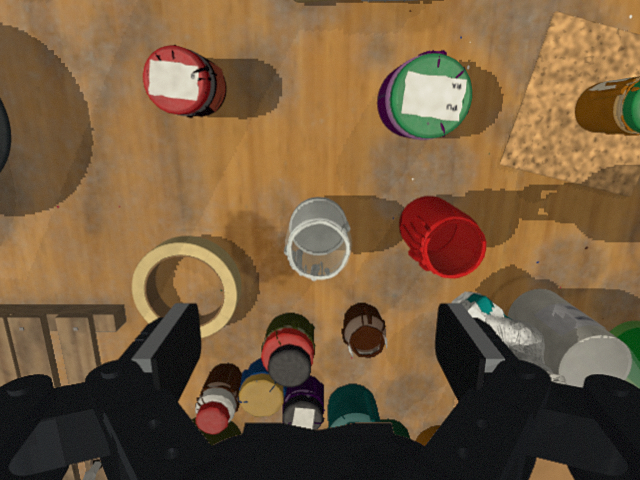

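The glass rim is at (317,245), with the red twin at (443,240). The measured centre (0.569, 0.037) agrees across cameras, and the free sides are confirmed.

Call:
jog_arm(
  motion=[
    [-0.012,0,0.02,0],
    [-0.0235,0,0.05,0],
    [-0.0235,0,0.08,0],
    [-0.0235,0,0.1,0],
    [-0.0235,0,0.1,0],
  ],
)

```text
t: 11.92
ee_pos: [0.565, 0.0369, 0.1009]
eef_rot: [[-1.0, -0.001, -0.011], [-0.001, 1.0, 0.001], [0.011, 0.001, -1.0]]
contact_force: [-0.8, 0.5, -0.7]
finger_gap: 0.0851
```

Call:
jog_arm(
  motion=[
    [0,0,0,0],
    [0,0,0,0],
  ],
)

```text
t: 12.08
ee_pos: [0.5711, 0.0363, 0.108]
eef_rot: [[-1.0, -0.001, 0.003], [-0.001, 1.0, -0.0], [-0.003, -0.0, -1.0]]
contact_force: [0.6, -0.6, -0.3]
finger_gap: 0.0853
```

Run:
```python
from h import *
im,d=snap('wrist','w7'); st(); snap('wrist','w8');st()
```

```text
t 12.1333 ee [0.5718 0.0362 0.1087] gap 0.0857111865318324 F [-0.0354  0.1008  0.9188]
[[-1.     -0.0007  0.0041]
 [-0.0007  1.     -0.0002]
 [-0.0041 -0.0002 -1.    ]] [-0.0592  0.2078  1.8194  0.      1.1103 -1.6307]
t 12.1833 ee [0.5721 0.0361 0.109 ] gap 0.0853358958484809 F [-0.298  -0.9576  0.6971]
[[-1.     -0.0005  0.0046]
 [-0.0005  1.     -0.0003]
 [-0.0046 -0.0003 -1.    ]] [-0.0594  0.2076  1.8191 -0.      1.1102 -1.6307]
```

View pics/w8.png

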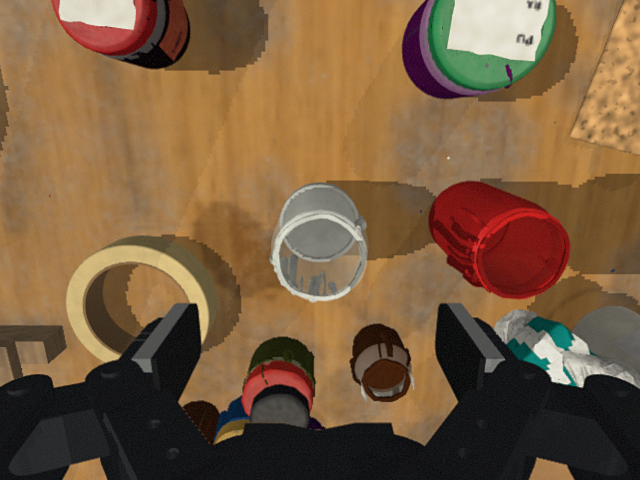

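Fingers straddle the rim symmetrically: the rim centre is at (321,255), the finger midline at 318. Descending in steps and watching force.

Call:
jog_arm(
  motion=[
    [0.001,0,0.015,0],
    [0.002,0,0.03,0],
    [0.002,0,0.045,0],
    [0.002,0,0.055,0],
    [0.002,0,0.055,0],
  ],
)

```text
t: 12.6
ee_pos: [0.5671, 0.0361, 0.0503]
eef_rot: [[-1.0, -0.0, -0.002], [-0.0, 1.0, 0.0], [0.002, 0.0, -1.0]]
contact_force: [-0.6, 0.3, -0.3]
finger_gap: 0.0855
```

Call:
jog_arm(
  motion=[
    [0,0,0.01,0],
    [0,0,0.02,0],
    [0,0,0.024,0],
    [0,0,0.024,0],
    [0,0,0.024,0],
  ],
)

```text
t: 13.02
ee_pos: [0.568, 0.036, 0.027]
eef_rot: [[-1.0, -0.0, -0.001], [-0.0, 1.0, -0.0], [0.001, -0.0, -1.0]]
contact_force: [0.3, 0.1, 0.4]
finger_gap: 0.0853
```

Call:
jog_arm(
  motion=[
    [0,0,0,0],
    [0,0,0,0],
    [0,0,0,0],
    [0,0,0,0],
    [0,0,0,0],
  ],
  gripper=1,
)

```text
t: 13.43
ee_pos: [0.5694, 0.0361, 0.0285]
eef_rot: [[-1.0, -0.0, 0.002], [-0.0, 1.0, 0.0], [-0.002, 0.0, -1.0]]
contact_force: [0.2, 0.7, 4.9]
finger_gap: 0.0514
```

Call:
jog_arm(
  motion=[
    [0,0,0,0],
    [0,0,0,0],
    [0,0,0,0],
  ],
)

```text
t: 13.68
ee_pos: [0.5694, 0.0361, 0.0285]
eef_rot: [[-1.0, -0.0, 0.002], [-0.0, 1.0, 0.0], [-0.002, 0.0, -1.0]]
contact_force: [0.1, 0.4, 6.1]
finger_gap: 0.0517
```

Call:
jog_arm(
  motion=[
    [0,0,-0.004,0],
    [0,0,-0.01,0],
    [0,0,-0.018,0],
    [0,0,-0.025,0],
    [0,0,-0.025,0],
  ],
)

```text
t: 14.1
ee_pos: [0.5695, 0.0359, 0.0541]
eef_rot: [[-1.0, -0.0, 0.003], [-0.0, 1.0, -0.0], [-0.003, -0.0, -1.0]]
contact_force: [0.5, -0.4, -1.7]
finger_gap: 0.0515
```

Run:
```python
from h import *
im,d=snap('scene','s9'); snap('wrist','w9');st()
b=cv2.imread('pics/w9.png'); a=cv2.imread('pics/s9.png')[170:300,270:410]
cv2.imwrite('pics/c9.png',np.hstack([cv2.resize(a,(388,360)),b[120:480,120:500]]))
```

```text
t 14.2 ee [0.5687 0.036  0.0529] gap 0.05118445680028544 F [ 0.1853 -0.0249 -2.658 ]
[[-1.     -0.0002  0.0012]
 [-0.0002  1.     -0.0001]
 [-0.0012 -0.0001 -1.    ]] [-0.06    0.28    1.852  -0.      1.0084 -1.631 ]
```

View pics/c9.png

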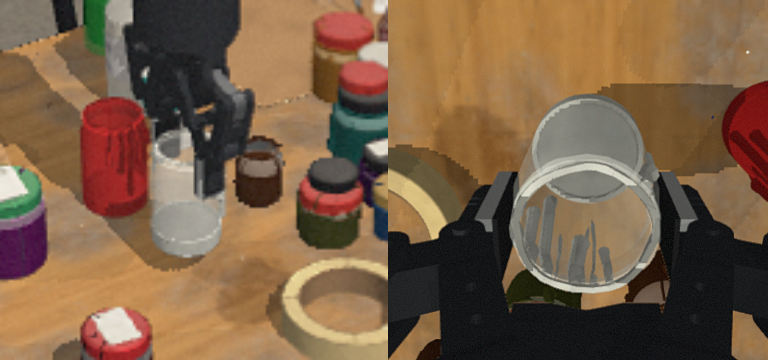

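The glass is gripped and upright, just clear of the table, and the force matches about 0.24 kg. Lifting high and moving over to the wheel.

Call:
jog_arm(
  motion=[
    [0,0,-0.03,0],
    [0,0,-0.06,0],
    [0,0,-0.09,0],
    [0,0,-0.12,0],
    [0,0,-0.15,0],
  ],
)

```text
t: 14.62
ee_pos: [0.5675, 0.036, 0.203]
eef_rot: [[-1.0, -0.0, -0.001], [-0.0, 1.0, 0.0], [0.001, 0.0, -1.0]]
contact_force: [0.2, -0.3, -3.0]
finger_gap: 0.0509
```

Call:
jog_arm(
  motion=[
    [0.007,-0.025,0,0],
    [0.017,-0.06,0,0],
    [0.027,-0.095,0,0],
    [0.037,-0.13,0,0],
    [0.047,-0.165,0,0],
  ],
)

```text
t: 15.03
ee_pos: [0.5201, -0.1301, 0.2018]
eef_rot: [[-1.0, -0.001, -0.001], [-0.001, 1.0, 0.0], [0.001, 0.0, -1.0]]
contact_force: [0.2, -1.3, -3.0]
finger_gap: 0.0513
```

Call:
jog_arm(
  motion=[
    [0.01,-0.035,0,0],
    [0.02,-0.07,0,0],
    [0.03,-0.105,0,0],
    [0.04,-0.14,0,0],
    [0.046,-0.163,0,0],
  ],
)

```text
t: 15.45
ee_pos: [0.4736, -0.295, 0.2018]
eef_rot: [[-1.0, 0.002, -0.001], [0.002, 1.0, -0.001], [0.001, -0.001, -1.0]]
contact_force: [1.0, 0.8, -2.0]
finger_gap: 0.051
```

Call:
jog_arm(
  motion=[
    [0,-0.007,0,0],
    [0,-0.01,0,0],
    [0,-0.01,0,0],
    [0,-0.01,0,0],
    [0,-0.01,0,0],
  ],
)

```text
t: 15.87
ee_pos: [0.4756, -0.3005, 0.202]
eef_rot: [[-1.0, -0.002, -0.0], [-0.002, 1.0, 0.001], [0.0, 0.001, -1.0]]
contact_force: [0.3, -0.1, -2.6]
finger_gap: 0.0512
```

Run:
```python
from h import *
im,d=snap('wrist','w10');snap('scene','s10');st()
P,u,v=cloud('wrist',d); m=(np.hypot(P[:,0]-.475,P[:,1]+.302)<.12)&(P[:,2]>.055)&(P[:,2]<.08); print(m.sum(),circ(P[m]))
for c in('wrist','scene'): print([(np.array(r['point']),r['p']) for r in spotter.mark_of('wheel_top',c)])
b=cv2.imread('pics/w10.png'); a=cv2.imread('pics/s10.png')[250:420,320:490]
cv2.imwrite('pics/c10.png',np.hstack([cv2.resize(a,(360,360)),b[60:420,120:550]]))
```

```text
t 15.9667 ee [ 0.4757 -0.3007  0.2022] gap 0.0512144375890658 F [-0.6439 -0.5451 -1.8686]
[[-1.     -0.0021 -0.0002]
 [-0.0021  1.      0.0005]
 [ 0.0002  0.0005 -1.    ]] [-0.6886  0.089   1.7662  0.0003  1.2868 -2.2615]
26270 (0.47591841220855713, -0.30225712060928345, 0.08524301648139954)
[(array([ 0.475 , -0.3013,  0.066 ]), 0.66)]
[(array([ 0.4754, -0.3031,  0.0683]), 0.97), (array([0.4644, 0.2839, 0.0054]), 0.74)]
```

View pics/c10.png

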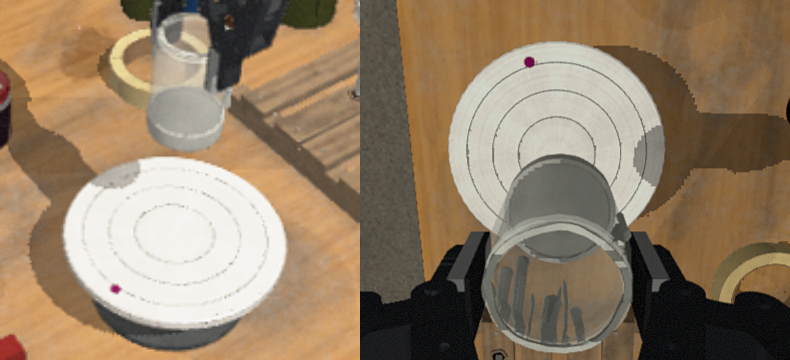

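Glass is held over the wheel, empty disc below. Wheel centre from the wrist depth is (0.476, -0.302), matching the earlier value. I lower it, then creep to contact.

Call:
jog_arm(
  motion=[
    [0,-0.001,0.02,0],
    [0,-0.001,0.045,0],
    [0,-0.001,0.07,0],
    [0,-0.001,0.085,0],
    [0,-0.001,0.095,0],
  ],
)

```text
t: 16.48
ee_pos: [0.4741, -0.3014, 0.1048]
eef_rot: [[-1.0, -0.001, -0.003], [-0.001, 1.0, 0.003], [0.003, 0.003, -1.0]]
contact_force: [-0.3, -0.4, -2.4]
finger_gap: 0.051
```

Call:
jog_arm(
  motion=[
    [0,0,0.002,0],
    [0,0,0.004,0],
    [0,0,0.005,0],
    [0,0,0.006,0],
    [0,0,0.007,0],
  ],
)

```text
t: 16.9
ee_pos: [0.4763, -0.3037, 0.1017]
eef_rot: [[-1.0, -0.0, 0.002], [-0.0, 1.0, -0.002], [-0.002, -0.002, -1.0]]
contact_force: [0.1, 0.6, -2.8]
finger_gap: 0.0514
```

Call:
jog_arm(
  motion=[
    [0,0,0,0],
    [0,0,0.001,0],
    [0,0,0.001,0],
    [0,0,0.002,0],
    [0,0,0.002,0],
  ],
)

```text
t: 17.32
ee_pos: [0.4752, -0.303, 0.0982]
eef_rot: [[-1.0, -0.0, -0.0], [-0.0, 1.0, 0.0], [0.0, 0.0, -1.0]]
contact_force: [0.4, -0.3, -1.8]
finger_gap: 0.0512
```

Call:
jog_arm(
  motion=[
    [0,0.001,0.001,0],
    [0,0.001,0.001,0],
    [0,0.001,0.002,0],
    [0,0.001,0.002,0],
    [0,0.001,0.002,0],
  ],
)

```text
t: 17.73
ee_pos: [0.4752, -0.3019, 0.0962]
eef_rot: [[-1.0, -0.0, -0.0], [-0.0, 1.0, 0.0], [0.0, 0.0, -1.0]]
contact_force: [0.3, 0.2, -3.0]
finger_gap: 0.0511
```

Call:
jog_arm(
  motion=[
    [0,0,0.001,0],
    [0,0,0.001,0],
    [0,0,0.001,0],
  ],
)

```text
t: 17.98
ee_pos: [0.4752, -0.302, 0.0952]
eef_rot: [[-1.0, -0.0, -0.0], [-0.0, 1.0, 0.0], [0.0, 0.0, -1.0]]
contact_force: [-0.1, -0.3, -2.7]
finger_gap: 0.0507
```

Call:
jog_arm(
  motion=[
    [0,0,0.001,0],
    [0,0,0.001,0],
    [0,0,0.001,0],
  ],
)

```text
t: 18.23
ee_pos: [0.4753, -0.3021, 0.0943]
eef_rot: [[-1.0, -0.0, 0.0], [-0.0, 1.0, -0.0], [-0.0, -0.0, -1.0]]
contact_force: [0.3, 0.7, -1.9]
finger_gap: 0.051
```

Call:
jog_arm(
  motion=[
    [0,0,0.001,0],
    [0,0,0.001,0],
    [0,0,0.001,0],
  ],
)

```text
t: 18.48
ee_pos: [0.4758, -0.3022, 0.0943]
eef_rot: [[-1.0, -0.0, 0.001], [-0.0, 1.0, -0.0], [-0.001, -0.0, -1.0]]
contact_force: [-0.4, 1.1, 3.6]
finger_gap: 0.0512
```

In contact (3.6 N, height as predicted). Release and rise.

Call:
jog_arm(
  motion=[
    [0,0,-0.0005,0],
    [0,0,-0.0005,0],
    [0,0,-0.0005,0],
    [0,0,-0.0005,0],
    [0,0,-0.0005,0],
  ],
  gripper=-1,
)

```text
t: 18.9
ee_pos: [0.4752, -0.302, 0.0936]
eef_rot: [[-1.0, -0.0, -0.0], [-0.0, 1.0, 0.0], [0.0, 0.0, -1.0]]
contact_force: [-0.1, -0.1, -0.5]
finger_gap: 0.0851
```

Call:
jog_arm(
  motion=[
    [0,0,-0.005,0],
    [0,0,-0.015,0],
    [0,0,-0.035,0],
    [0,0,-0.06,0],
    [0,0,-0.085,0],
  ],
)

```text
t: 19.32
ee_pos: [0.475, -0.3018, 0.1801]
eef_rot: [[-1.0, -0.0, -0.001], [-0.0, 1.0, 0.0], [0.001, 0.0, -1.0]]
contact_force: [0.5, -0.2, -0.2]
finger_gap: 0.0854
```

Call:
jog_arm(
  motion=[
    [0,0,-0.03,0],
    [0,0,-0.06,0],
    [0,0.03,-0.08,0],
    [0,0.07,-0.08,0],
    [0,0.1,-0.08,0],
  ],
)

```text
t: 19.73
ee_pos: [0.4765, -0.2013, 0.2628]
eef_rot: [[-1.0, 0.001, 0.006], [0.001, 1.0, -0.002], [-0.006, -0.002, -1.0]]
contact_force: [0.2, 0.2, -0.7]
finger_gap: 0.0852
```

Call:
jog_arm(
  motion=[
    [0,0.03,0,0],
    [0,0.06,0,0],
    [0,0.08,0,0],
    [0,0.08,0,0],
    [0,0.08,0,0],
  ],
)

```text
t: 20.15
ee_pos: [0.4755, -0.1215, 0.26]
eef_rot: [[-1.0, -0.003, 0.002], [-0.003, 1.0, -0.001], [-0.002, -0.001, -1.0]]
contact_force: [0.0, -0.2, 0.1]
finger_gap: 0.0855
```

Run:
```python
from h import *
im,ds=snap('scene','s11'); im,dt=snap('top','t11'); st()
for c,d in (('scene',ds),('top',dt)):
    P,u,v=cloud(c,d)
    def near(x,y,r,z0,z1): return (np.hypot(P[:,0]-x,P[:,1]-y)<r)&(P[:,2]>z0)&(P[:,2]<z1)
    for n,a in (('disc',(.475,-.302,.11,.055,.075)),('glass',(.475,-.302,.06,.085,.17)),('rim',(.475,-.302,.06,.135,.17)),('amber',(.462,.278,.06,.02,.1)),('lid',(.462,.278,.06,.06,.1))):
        q=P[near(*a)]; print(c,n,len(q),circ(q) if len(q) else '',np.percentile(q[:,2],[1,50,99]) if len(q) else '')
a=cv2.imread('pics/s11.png')[180:420,190:480]; b=cv2.imread('pics/t11.png')[140:340,140:560]
cv2.imwrite('pics/c11.png',np.vstack([cv2.resize(a,(440,364)),cv2.resize(b,(440,210))]))
```

```text
t 20.25 ee [ 0.4755 -0.1228  0.2596] gap 0.08531785610900361 F [-0.6067 -0.171   0.4158]
[[-1.     -0.0001  0.001 ]
 [-0.0001  1.     -0.0012]
 [-0.001  -0.0012 -1.    ]] [-0.3952 -0.117   1.8612 -0.0007  1.3959 -1.966 ]
scene disc 5253 (0.47510549426078796, -0.3008002042770386, 0.086041659116745) [0.0575 0.0647 0.0712]
scene glass 1670 (0.4751620888710022, -0.30125200748443604, 0.02988133765757084) [0.0864 0.1258 0.1505]
scene rim 555 (0.47566282749176025, -0.2996768355369568, 0.02816208079457283) [0.1351 0.1438 0.151 ]
scene amber 487 (0.45954370498657227, 0.2799362540245056, 0.022433731704950333) [0.0203 0.0579 0.0787]
scene lid 224 (0.4605451226234436, 0.2805638611316681, 0.021421728655695915) [0.0605 0.0747 0.0796]
top disc 2520 (0.47467726469039917, -0.30132120847702026, 0.08574839681386948) [0.0621 0.0671 0.0712]
top glass 28 (0.4673594534397125, -0.3200852870941162, 0.012394133023917675) [0.1463 0.1508 0.1528]
top rim 28 (0.4673594534397125, -0.3200852870941162, 0.012394133023917675) [0.1463 0.1508 0.1528]
top amber 512 (0.4611099064350128, 0.279270201921463, 0.022699803113937378) [0.0226 0.076  0.0818]
top lid 397 (0.4602993130683899, 0.27970126271247864, 0.022618578746914864) [0.0615 0.0772 0.0819]
```

View pics/c11.png

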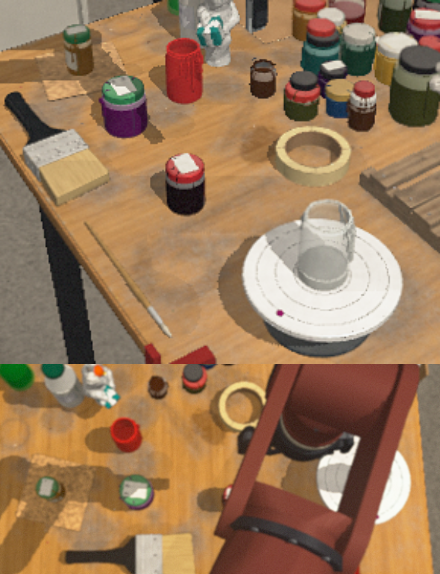

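The glass stands upright in the middle of the wheel, at about (325,250) in the scene crop, within about 1–2 mm of the disc centre. Amber is upright on the mat and the arm is clear. Handing in.

Run:
```python
from h import *
print(job.job_done()); st()
```

```text
the job is handed in; nothing more can be done
None
the job is handed in; nothing more can be done
```

Both jars are where you asked. The amber jar stands on the cork mat, and the empty clear-glass jar stands in the middle of the banding wheel. I moved the amber jar first, lowered each one slowly until it touched (contact 4–6 N), and only then opened the gripper. The job was handed in at about 20 s of the 69 s allowed.

- **Amber jar:** upright, centred at about (0.460, 0.280), against a mat centre of about (0.463, 0.278). Its lid top is at about 0.078 m, as expected on the 5 mm mat.
- **Glass jar:** upright, centred at about (0.475, -0.301), within about 2 mm of the disc centre. Its rim is at about 0.151 m, which matches the wheel height plus the jar height.
- **Robot:** gripper open, arm well clear, and no outside force above noise.

**Checks that failed or disagreed:**
- In the last top picture the arm hid most of the glass jar (only 28 depth points), so its final position rests on the scene camera alone.
- The finger opening read 3–4 mm less than the jars' stated widths. Both grips held firmly, and the pictures showed nothing wrong.
- I could not read the robot's state after handing in, so the last second is unchecked.

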